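Screw the plug into the dry-storage canister

TASK

Close the grey specimen canister with its red screw plug: set the plug upright into the mouth, back it off (anticlockwise) until it drops into the thread start, then run it in clockwise until its flange sits flush on the rim all round, and let go. Do it by feel and never force it, or the thread will be spoilt. Leave the glass vial, the little specimen box and the petri dish where they stand.

Things in the scene. Friction and masses are not known exactly. Their poses are not given: they have to be found in the camera images.
- plug: Red screw plug, loose, 130 to 200 g, 57 mm tall, standing on its foot. Origin: centre of the underside, z up. Round aluminium body 51 mm across from z 0 to 26 mm; four 5 mm thick steel thread pins stick out at z = 5 mm along its +x, +y, -x, -y to 31.5 mm from the axis; red flange 78 mm across from z 26 to 31 mm; grip bar on top.
- plug_grip (a point): Middle of the plug's red grip bar, 44 mm above the plug's underside, same axes. The bar is 56 mm long along x, 20 mm thick along y, 26 mm tall (z 31 to 57 mm over the underside): pinch it across the 20 mm. The flange below is wider than the bar.
- canister: Grey round canister, fixed, cannot move. Origin: centre of its underside. Foot disc 100 mm across, housing 84 mm, rim at z = 75 mm, open bore 67 mm across. Inside, a right-hand four-start thread (clockwise from above goes down), 10 mm per quarter turn, crests 55 mm across; the plug has 2 mm play to each side. The angle of the thread is NOT tied to the canister's yaw and is unknown: feel for it.
- canister_mouth (a point): Centre of the mouth, at rim height. Height of the plug's underside relative to it: resting on the ridges, not dropped in: -7.5 mm (pins at the ridge ends) to -14.5 mm (pins at the stop teeth); pins on top of the teeth: -10 to -13 mm; dropped off a ridge end into the gap: -17.5 mm, rising to -16 if turned further back; fully home, flange on the rim: -26 mm.
- canister_thread (a point): Point on the axis 5 mm below the rim: the tops of the four ridge ends, 90 degrees apart; grooves are 7 mm high. A stop tooth 65 degrees clockwise of each ridge end jams a plug not yet dropped in. Turned back (under 90 degrees in all) its pins climb the ridges, then drop 10 mm into 19 degree gaps (far side: a tooth); from there 75 to 105 degrees clockwise bring it home.
- vial: Bystander: loose little glass vial with a stopper, 36 mm in diameter, 55 mm tall, standing on the worktop beyond the canister. Origin: centre of its underside.
- specimen_box: Bystander: loose small clear box with a specimen on a black base, 44x41x31 mm, on the worktop to the left. Origin: centre of its underside. Left of it (y over 0.45, x over 0.33) stands a tall white microscope: the arm starts beside it and must pass in front of it.
- petri_dish: Bystander: loose clear dish, 60 mm in diameter, 13 mm tall, on the worktop to the right. Origin: centre of its underside. A wooden chest of drawers, 0.37 m tall, stands behind the right half of the worktop (x over 0.63, y below -0.03).

How it is judged (in metres and radians):
On the way:
1. the plug has dropped into the thread start and is being run in, upright in the mouth (z of plug in the frame of canister_mouth between -0.0245 and -0.0165 m and horizontal distance between plug and canister_mouth below 0.004 m and angle between plug's own z axis and vertical below 0.12 rad), for 0.2 s.
At the end, for the whole second after the job is handed in: The plug is screwed home in the canister: its flange flush on the rim (underside of the plug 26 mm below the rim, within 1.5 mm), centred within 4 mm, upright within 0.04 rad, at rest and released (z of plug in the frame of canister_mouth between -0.0275 and -0.0245 m and horizontal distance between plug and canister_mouth below 0.004 m and angle between plug's own z axis and vertical below 0.04 rad and linear speed of plug below 0.01 m/s); the robot touches nothing.
It fails at once if the plug is forced: more than 40 N between plug and canister (contact force between plug and canister above 40 N).
It fails at once if the vial is disturbed (moved over 15 mm or tipped) (distance of vial from where it was at the start of the episode above 0.015 m or angle between vial's own z axis and vertical above 0.3 rad).
It fails at once if the specimen box is moved over 15 mm (distance of specimen_box from where it was at the start of the episode above 0.015 m).
It fails at once if the petri dish is moved over 15 mm (distance of petri_dish from where it was at the start of the episode above 0.015 m).
It also fails if it takes over 64 s, if anything falls off the work surface, if the arm or the gripper's body presses on something with over 40 N, if the wrist force passes 120 N, or if a joint passes its speed limit or range.

ROBOT

A 7-joint arm with a two-finger parallel gripper is mounted at the origin on a cart in front of the work surface, level with it; the furniture and walls round the work are solid. World frame = base frame: x ahead of the robot, y to its left, z up, the work surface at z = 0. Lengths are in m, angles in degrees, forces in N, time in s.
With the tool pointing down it reaches from about 0.4 to 0.85 m from the base axis. Payload 6.9 kg.
Tool frame: the origin (TCP) lies where the fingers leave the gripper's body, on its centre line; the fingertips stand arm.tip_reach ahead of it and the grasp point (between the pads) lies 54 mm ahead of it (arm.tip_reach is the distance from the TCP to the fingertips, in m); z points along the fingers, y is the line along which they close (so a half turn about z gives the same grasp; the last joint's range is limited). The gripper opens to 85 mm and grips with 20 to 120 N. Pads are 22 mm wide; open, the fingers measure 114 mm over their backs; the gripper's body (76 mm by 85 mm) begins 54 mm behind the grasp point. The pads swing forward as they close: fully open they stand 13 mm farther back than shut.
Start: joints at [76.977, 29.078, -13.613, 85.955, 7.202, 65.827, -8.869], TCP at [0.204, -0.591, 0.304] pointing down, gripper open.
Joint ranges: [-176.47, 176.47], [-13.61, 117.27], [-81.72, 77.17], [0.22, 143.17], [-87.28, 267.28], [10, 112.55], [-165.47, 165.47]. Speed limits (degrees/s): [136.94, 136.94, 180, 180, 180, 180, 180].

INTERFACE

Orientations are given as a 3x3 rotation matrix whose columns are the frame's x, y, z axes.
In Python, from station import monitor, viewer, arm, silhouettes, mark_of gives the robot as it stands.
- The arm moves only by the tool step_arm, never from a script. Its argument "steps" is a list that holds one entry, the list of rows, each a list of 7 numbers: the shift along the world's x, y, z each as a share of 0.5 m, from -1 to 1, then the turn, a rotation vector about the world's x, y, z each as a share of pi/2 rad, from -1 to 1, then the opening, from -1 (shut) to 1 (fully open). A call has 1 to 5 rows; each row is the pose to reach, as a shift and turn from the pose commanded when the call began; what a row does not reach only later rows make up. A row lasts 1/8 s, in which the tool goes at most 62.5 mm and 10.7 degrees, less where a joint would pass 70% of its speed; a pose out of reach is approached as far as the arm can. A call with a number of a shift or a turn outside -1 to 1 is refused whole. A call with a gripper value outside its range is refused whole. The fingers move at their own pace and stop on an object; the grip force is fixed at half the most. Time passes only in rows, so rows that repeat a pose let the fingers close. It gives the time, the measured TCP pose, the force, the opening and the grip force at its end, in the units of the state.
- monitor.get_obs(): the state, without advancing time (a new reading comes with each control period).
- viewer.get_image(name): name is "scene" or "side" or "wrist"; returns a dict with "color" (420x560x3 uint8, blue, green, red), "fx", "fy", "cx", "cy" (pixels), "xyz" and "orientation" of the camera in the world; the wrist camera has in their place "T_tool_cam" (4x4, takes a point from camera to tool coordinates, whose origin is the TCP and whose axes are the flange's). Camera axes: x right, y up, looking along -z (the intrinsics and any distortion apply to the point x, -y, -z); pixel columns grow to the right and rows downward; lengths in m; the calibration is good to about 2 mm. A picture is of the moment at which its call begins: read the wrist's pose just before it. There is no depth.
- arm.job_done(): hands the job in; it is judged then, once.
Trained networks look in the newest picture that a camera, given by its name, has taken for a name from the list of things; names that differ only in an ending like _2 or _b are one class to them, and where a whole thing is asked for, a point or a joint stands for the part that bears it (a point fixed in the world has none). Each returns a list of dicts, best first, with "score" (0 to 1); they miss things now and then, are a little off and sometimes report something else, mostly with a low value. They report only what shows in the picture. A call takes as long as a camera call.
- silhouettes(thing, camera): "pixels" (420x560 bool, what is visible of it) and "location" ([column, row] in pixels, amid what is visible of it).
- mark_of(thing, camera): "location" ([column, row] in pixels: a listed point, or the origin of a listed thing).
The state is a dict: "clock": time; "joint_pos": joint angles; "joint_velocities": joint speeds; "joint_efforts": joint torques, N m; "eef_pos": TCP position; "tcp_rot": TCP orientation; "contact_force": force on the tool from outside, world axes, zero at the start; "moment": the same for the moment, N m; "width": finger opening in m; "gripper_force": force on a finger pad.
Only numpy, scipy, OpenCV 4.12 (cv2) and the standard library are available. Lean on these libraries where they do the work, as an engineer would, in place of code of your own. Each camera call takes 0.05 s, during which the arm holds its last target. There are 200 camera calls.

## Working session

There is one attempt and no reset: what is moved stays moved. The work goes in short steps, Python scripts to look and compute and a tool call to move; the robot and the scene stay as the last step left them, time stands still between calls to the robot, and variables do not carry over. Pictures are saved under pics/ and viewed, at most 10 in all, crops included, and the job is handed in when it is done.

Besides the shell and the picture viewer there is one more tool, called after ">>>" as a command line: name --argument value ..., lists and objects as JSON in quotes. step_arm: Moves the arm, as the interface text tells. Shift numbers are shares of 0.5 m and turn numbers shares of pi/2 rad, none past 1 either way. Its arguments: {"type":"object","properties":{"steps":{"type":"array"}},"required":["steps"]}

```bash
ls; mkdir -p pics
cat > h.py <<'E'
import numpy as np, cv2
from station import monitor, viewer, arm, silhouettes, mark_of
def ray(im,px,T=None):
    u,v=px; d=np.array([(u-im['cx'])/im['fx'],-(v-im['cy'])/im['fy'],-1.])
    R=np.array(im['orientation']); return np.array(im['xyz']),R@d
def onz(im,px,z):
    o,d=ray(im,px); return o+d*(z-o[2])/d[2]
E
python3 - <<'E'
from h import *
o=monitor.get_obs(); print(o['eef_pos'],o['tcp_rot'],o['width'],o['contact_force'],arm.tip_reach)
Z={'plug':0,'plug_grip':.044,'canister':0,'canister_mouth':.075,'vial':0,'specimen_box':0,'petri_dish':0}
for c in('scene','side'):
    im=viewer.get_image(c); cv2.imwrite(f'pics/{c}0.png',im['color']); print(c,im['xyz'],im['fx'],[k for k in im])
    for n,z in Z.items():
        for m in mark_of(n,c)[:2]: print(n,round(m['score'],2),np.round(m['location'],1),onz(im,m['location'],z).round(4))
E
```

```text
pics
[ 0.20397621 -0.59039106  0.30304597] [[ 9.45135976e-01  3.26676632e-01 -6.03246947e-04]
 [ 3.26677187e-01 -9.45134561e-01  1.63602515e-03]
 [-3.56983541e-05 -1.74333324e-03 -9.99998480e-01]] 0.08543376616542185 [0.01670128 0.18909572 0.48821636] 0.0726
scene [0.25777627 0.51959191 0.88557864] 424.908535355619 ['color', 'fx', 'fy', 'cx', 'cy', 'xyz', 'orientation']
plug 0.91 [317.7 195.3] [ 0.4884 -0.1837  0.    ]
plug_grip 0.75 [317.8 188.6] [ 0.4858 -0.1696  0.044 ]
canister 0.76 [274.1 249.3] [0.5147 0.0228 0.    ]
vial 0.78 [222.8 232.9] [0.652  0.0385 0.    ]
vial 0.35 [315.6 197.9] [ 0.4898 -0.1728  0.    ]
specimen_box 0.7 [239.2 348.4] [0.4678 0.2738 0.    ]
petri_dish 0.68 [350.9 152.6] [ 0.4669 -0.3779  0.    ]
side [0.54102604 0.47640756 1.10175632] 494.280316876034 ['color', 'fx', 'fy', 'cx', 'cy', 'xyz', 'orientation']
plug 0.86 [308.6 182.3] [ 0.4977 -0.1667  0.    ]
plug_grip 0.73 [313.8 173.4] [ 0.487  -0.1673  0.044 ]
canister 0.95 [300.6 251.3] [0.5128 0.0254 0.    ]
canister_mouth 0.94 [303.3 237.6] [0.5096 0.0224 0.075 ]
vial 0.46 [243.1 255.2] [0.6497 0.042  0.    ]
specimen_box 0.8 [318.1 359.2] [0.4676 0.2751 0.    ]
petri_dish 0.92 [323.6 120.1] [ 0.4607 -0.3668  0.    ]
```

View pics/scene0.png

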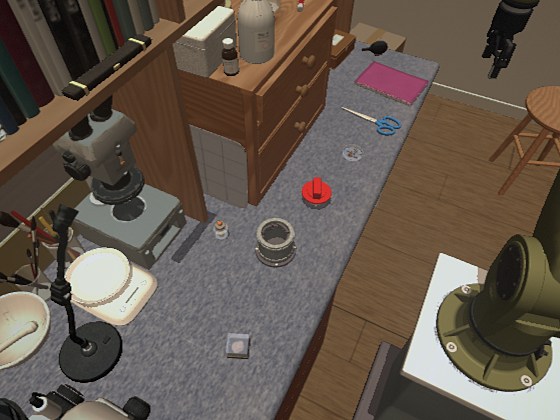

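View pics/side0.png

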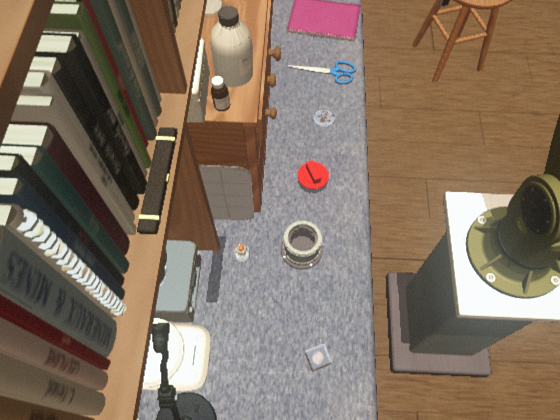

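>>> step_arm --steps '[[[0.53,0.8,-0.04,0,0,0,1],[0.53,0.8,-0.04,0,0,0,1],[0.53,0.8,-0.04,0,0,0,1],[0.53,0.8,-0.04,0,0,0,1],[0.53,0.8,-0.04,0,0,0,1]]]'

```text
clock: 1.42
eef_pos: [0.3775, -0.3287, 0.2911]
tcp_rot: [[0.945, 0.326, 0.001], [0.326, -0.945, -0.001], [0.0, 0.001, -1.0]]
contact_force: [0.5, 0.8, 0.4]
width: 0.0854
gripper_force: 0.0
```

>>> step_arm --steps '[[[0.19,0.27,-0.02,0,0,0,1],[0.19,0.27,-0.02,0,0,0,1],[0.19,0.27,-0.02,0,0,0,1],[0.19,0.27,-0.02,0,0,0,1]]]'

```text
clock: 1.92
eef_pos: [0.4735, -0.1919, 0.281]
tcp_rot: [[0.943, 0.333, 0.001], [0.333, -0.943, 0.001], [0.002, -0.001, -1.0]]
contact_force: [0.4, -0.2, -0.8]
width: 0.0855
gripper_force: 0.0
```

```bash
cat >> h.py <<'E'
def wrist():
    o=monitor.get_obs(); im=viewer.get_image('wrist'); T=np.array(im['T_tool_cam']); R=np.array(o['tcp_rot'])
    im['xyz']=np.array(o['eef_pos'])+R@T[:3,3]; im['orientation']=R@T[:3,:3]; return o,im
E
python3 - <<'E'
from h import *
o,im=wrist(); print(o['eef_pos'],im['xyz'],o['width'],o['contact_force'])
cv2.imwrite('pics/w1.png',im['color'])
for n,z in {'plug_grip':.044,'plug':0,'canister_mouth':.075,'petri_dish':0}.items():
    for m in mark_of(n,'wrist')[:2]: print(n,round(m['score'],2),np.round(m['location'],1),onz(im,m['location'],z).round(4))
E
```

```text
[ 0.47348928 -0.19188756  0.28097995] [ 0.54168298 -0.16789963  0.35183547] 0.08554001333244776 [ 0.35465598 -0.17720066 -0.77795724]
plug_grip 0.81 [259.9 165.5] [ 0.4878 -0.1682  0.044 ]
plug 0.57 [266.6 162. ] [ 0.4859 -0.1737  0.    ]
canister_mouth 0.8 [33.6 58.3] [0.5136 0.0201 0.075 ]
canister_mouth 0.3 [37.3 61.8] [0.5121 0.0171 0.075 ]
petri_dish 0.6 [429.3 242.7] [ 0.4607 -0.3761  0.    ]
```

View pics/w1.png

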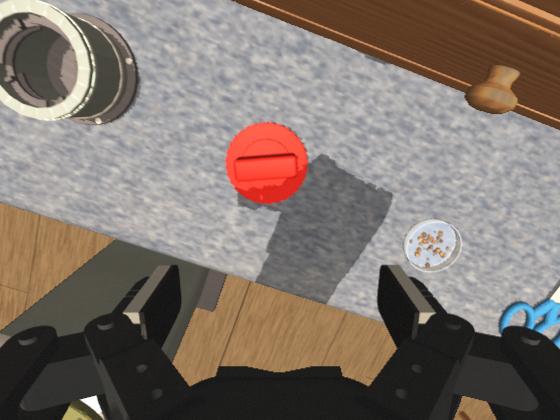

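Run:
```python
from h import *
o,im=wrist(); hsv=cv2.cvtColor(im['color'],cv2.COLOR_BGR2HSV)
red=(((hsv[...,0]<12)|(hsv[...,0]>168))&(hsv[...,1]>130)).astype(np.uint8); red[:100]=0;red[230:]=0;red[:,:200]=0;red[:,330:]=0
c=max(cv2.findContours(red,cv2.RETR_EXTERNAL,cv2.CHAIN_APPROX_NONE)[0],key=cv2.contourArea)
P=np.array([onz(im,p[0],.0285) for p in c])[:,:2]; print('flange',cv2.minEnclosingCircle(P.astype(np.float32)),cv2.fitEllipse(P.astype(np.float32)))
for a,b in(((236,180),(297,178)),((235,160),(296,155))):
    A,B=onz(im,a,.057),onz(im,b,.057); print(A,B,np.linalg.norm(A-B),np.degrees(np.arctan2(*(B-A)[1::-1])))
v=im['color'][120:210,220:315]; cv2.imwrite('pics/w1c.png',cv2.resize(v,None,fx=6,fy=6,interpolation=cv2.INTER_CUBIC))
print(o['joint_pos'])
```

```text
flange ((0.48889967799186707, -0.17276020348072052), 0.04008760303258896) ((0.48885437846183777, -0.17275848984718323), (0.07800361514091492, 0.0782565176486969), 83.44998931884766)
[ 0.46798522 -0.15754218  0.057     ] [ 0.4873769  -0.20849411  0.057     ] 0.05451730761887288 -69.16379489121395
[ 0.48484154 -0.15152401  0.057     ] [ 0.50634341 -0.20072791  0.057     ] 0.05369687079207807 -66.39489289605743
[ 34.4943543   20.71822411 -20.27162514 104.95955459   8.56859763
  55.81421825 -60.47983302]
```

View pics/w1c.png

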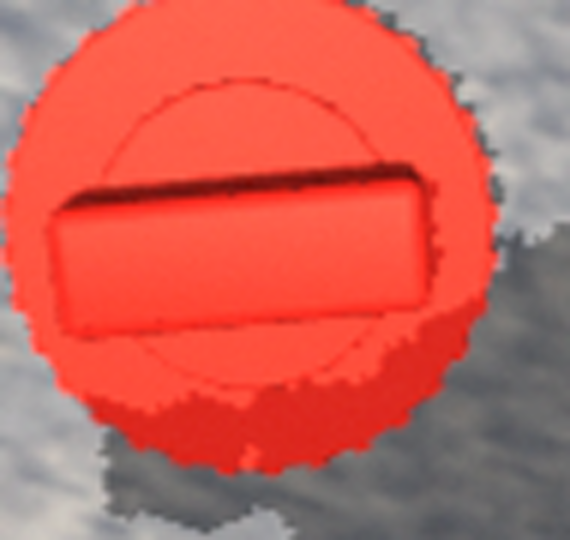

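Run:
```python
from h import *
o,im=wrist()
f=lambda x,y,z:onz(im,(220+(x-2.5)/6,120+(y-2.5)/6),z)
print('bar c',f(244,256,.057)); 
for a,b in(((50,208),(425,175)),((75,335),(425,305))):
    A,B=f(*a,.057),f(*b,.057); print(np.linalg.norm(A-B),np.degrees(np.arctan2(*(B-A)[1::-1])))
print('flange c',f(248,225,.031))
print('tool yaw',np.degrees(np.arctan2(o['tcp_rot'][1][0],o['tcp_rot'][0][0])))
for c in('scene','side'):
    im2=viewer.get_image(c)
    for n,z in {'plug_grip':.044,'canister_mouth':.075}.items():
        for m in mark_of(n,c)[:1]: print(c,n,round(m['score'],2),onz(im2,m['location'],z).round(4))
```

```text
bar c [ 0.49021678 -0.17304324  0.057     ]
0.054796961691883604 -66.08268461982622
0.05207917186584433 -66.12290795690961
flange c [ 0.49078192 -0.1720926   0.031     ]
tool yaw 18.921220513543712
scene plug_grip 0.82 [ 0.4872 -0.1708  0.044 ]
side plug_grip 0.87 [ 0.4891 -0.1701  0.044 ]
side canister_mouth 0.86 [0.5142 0.0184 0.075 ]
```

>>> step_arm --steps '[[[0.031,0.042,-0.2,0,0,-0.47,0.0],[0.031,0.042,-0.2,0,0,-0.59,0.0],[0.031,0.042,-0.2,0,0,-0.59,0.0],[0.031,0.042,-0.2,0,0,-0.59,0.0],[0.031,0.042,-0.2,0,0,-0.59,0.0]]]'

```text
clock: 3.2
eef_pos: [0.4872, -0.1743, 0.1807]
tcp_rot: [[0.825, -0.565, -0.0], [-0.565, -0.825, 0.0], [-0.0, -0.0, -1.0]]
contact_force: [-0.1, 0.4, -0.6]
width: 0.0425
gripper_force: 0.0
```

>>> step_arm --steps '[[[0,0,0,0,0,-0.118,0.0],[0,0,0,0,0,-0.236,0.0],[0,0,0,0,0,-0.354,0.0],[0,0,0,0,0,-0.354,0.0]]]'

```text
clock: 3.7
eef_pos: [0.4872, -0.1742, 0.1808]
tcp_rot: [[0.41, -0.912, -0.0], [-0.912, -0.41, -0.0], [0.0, 0.0, -1.0]]
contact_force: [-0.4, -0.8, -0.0]
width: 0.0427
gripper_force: 0.0
```

Run:
```python
from h import *
o,im=wrist(); print(o['eef_pos'],o['joint_pos'],o['width'],o['contact_force'],arm.tip_reach,'tool yaw',np.degrees(np.arctan2(o['tcp_rot'][1][0],o['tcp_rot'][0][0])))
cv2.imwrite('pics/w2.png',im['color'])
for m in mark_of('plug_grip','wrist')[:1]: print(round(m['score'],2),np.round(m['location'],1),onz(im,m['location'],.044).round(4))
```

```text
[ 0.48723067 -0.17420474  0.18083487] [  13.44113383   27.66173467    5.12394939  111.68150868   -3.60785937
   40.80678558 -135.08299232] 0.04274193731597965 [-3.57468887e-01 -8.00250478e-01 -5.60361648e-04] 0.0726 tool yaw -65.79740956037801
0.77 [272.9 224.8] [ 0.4899 -0.172   0.044 ]
```

View pics/w2.png

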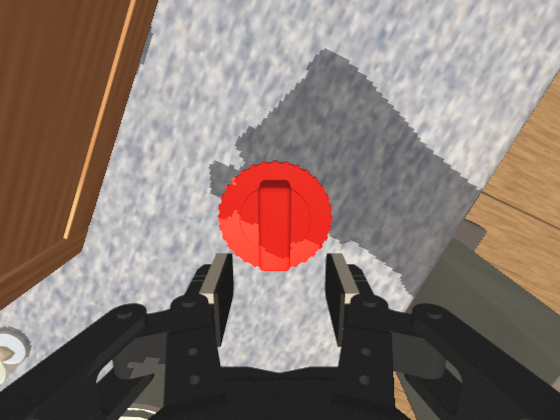

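>>> step_arm --steps '[[[0.0052,0.004,-0.06,0,0,0,0.0],[0.0052,0.004,-0.122,0,0,0,0.0],[0.0052,0.004,-0.122,0,0,0,-0.2],[0.0052,0.004,-0.122,0,0,0,-0.2]]]'

```text
clock: 4.3
eef_pos: [0.49, -0.1727, 0.1206]
tcp_rot: [[0.409, -0.912, 0.001], [-0.912, -0.409, -0.0], [0.0, -0.001, -1.0]]
contact_force: [-0.2, -0.0, 0.1]
width: 0.0339
gripper_force: 0.0
```

Run:
```python
from h import *
o,im=wrist(); print(o['eef_pos'],o['width'],o['contact_force'])
cv2.imwrite('pics/w3.png',im['color'])
```

```text
[ 0.4900008  -0.17272891  0.12062033] 0.033867589261145394 [-0.1747906  -0.03220184  0.0712627 ]
```

View pics/w3.png

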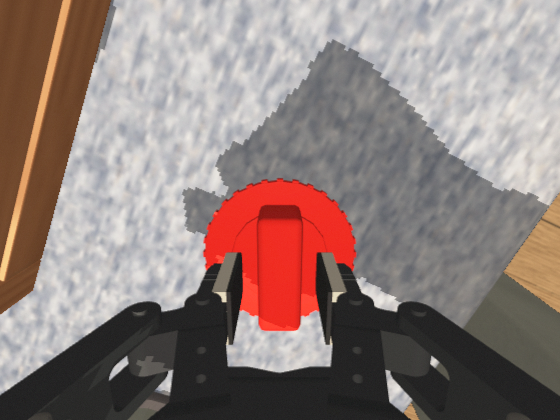

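>>> step_arm --steps '[[[0,0,-0.015,0,0,0,-0.2],[0,0,-0.015,0,0,0,-0.2],[0,0,-0.022,0,0,0,-0.2],[0,0,-0.022,0,0,0,-0.2]]]'

```text
clock: 4.85
eef_pos: [0.4896, -0.1724, 0.1087]
tcp_rot: [[0.409, -0.913, -0.0], [-0.913, -0.409, 0.0], [-0.0, 0.0, -1.0]]
contact_force: [-0.7, -0.0, 0.1]
width: 0.0339
gripper_force: 0.0
```

Now close (no flange contact yet at 0.109).

>>> step_arm --steps '[[[0,0,0,0,0,0,-1],[0,0,0,0,0,0,-1],[0,0,0,0,0,0,-1],[0,0,0,0,0,0,-1]]]'

```text
clock: 5.35
eef_pos: [0.4898, -0.1725, 0.1091]
tcp_rot: [[0.408, -0.913, 0.0], [-0.913, -0.408, -0.0], [0.0, -0.0, -1.0]]
contact_force: [0.0, -0.1, 4.2]
width: 0.0186
gripper_force: 59.4
```

>>> step_arm --steps '[[[0,0,0.1,0,0,0,-1],[0,0,0.2,0,0,0.118,-1],[0,0.05,0.3,0,0,0.236,-1],[0,0.1,0.3,0,0,0.354,-1],[-0.03,0.15,0.3,0,0,0.472,-1]]]'

```text
clock: 5.98
eef_pos: [0.4751, -0.0965, 0.2592]
tcp_rot: [[0.92, -0.391, 0.002], [-0.391, -0.92, 0.0], [0.001, -0.001, -1.0]]
contact_force: [-0.2, 0.5, -1.2]
width: 0.0183
gripper_force: 59.1
```

>>> step_arm --steps '[[[-0.03,0.03,0,0,0,0.118,-1],[-0.03,0.06,0,0,0,0.236,-1],[-0.03,0.07,0,0,0,0.354,-1],[-0.03,0.07,0,0,0,0.472,-1],[-0.03,0.07,0,0,0,0.53,-1]]]'

```text
clock: 6.6
eef_pos: [0.4593, -0.0623, 0.2585]
tcp_rot: [[0.91, 0.415, -0.001], [0.415, -0.91, 0.0], [-0.001, -0.001, -1.0]]
contact_force: [-0.1, -0.1, -1.4]
width: 0.0187
gripper_force: 59.1
```

>>> step_arm --steps '[[[0,0,0,0,0,0,-1],[0,0,0,0,0,0,-1]]]'

```text
clock: 6.85
eef_pos: [0.4595, -0.0625, 0.2586]
tcp_rot: [[0.912, 0.409, -0.001], [0.409, -0.912, 0.0], [-0.0, -0.0, -1.0]]
contact_force: [-0.5, -0.5, -1.2]
width: 0.019
gripper_force: 59.1
```

Run:
```python
from h import *
o,im=wrist(); print(o['eef_pos'],o['joint_pos'],o['width'],o['contact_force'],'tool yaw',np.degrees(np.arctan2(o['tcp_rot'][1][0],o['tcp_rot'][0][0])))
cv2.imwrite('pics/w4.png',im['color'])
for n,z in {'canister_mouth':.075,'canister':0,'plug':o['eef_pos'][2]-.109,'plug_grip':o['eef_pos'][2]-.065}.items():
    for m in mark_of(n,'wrist')[:1]: print(n,round(m['score'],2),np.round(m['location'],1),onz(im,m['location'],z).round(4))
    for c in ('side','scene'):
        i2=viewer.get_image(c)
        for m in mark_of(n,c)[:1]: print(c,n,round(m['score'],2),np.round(m['location'],1),onz(i2,m['location'],z).round(4))
        cv2.imwrite(f'pics/{c}4.png',i2['color'])
```

```text
[ 0.45951505 -0.06247524  0.25864308] [ 19.0441086   18.14935686 -18.98391831 113.11135924   7.59958603
  49.94574251 -69.81047651] 0.01900507085688951 [-0.47014332 -0.4606763  -1.23587472] tool yaw 24.158217373796468
canister_mouth 0.63 [203.9  93.1] [0.5124 0.0202 0.075 ]
side canister_mouth 0.86 [300.9 238.4] [0.5149 0.0247 0.075 ]
scene canister_mouth 0.79 [278.5 231.3] [0.5063 0.0166 0.075 ]
canister 0.88 [218.2 100.7] [0.5076 0.0213 0.    ]
side canister 0.7 [298.6 250.1] [0.5177 0.0225 0.    ]
scene canister 0.69 [277.5 250.2] [0.5061 0.0214 0.    ]
plug 0.95 [280.4 241.3] [ 0.4584 -0.0639  0.1496]
side plug 0.95 [327.6 186.9] [ 0.4613 -0.0696  0.1496]
scene plug 0.66 [313.8 190.8] [ 0.4626 -0.073   0.1496]
plug_grip 0.88 [275.9 280.8] [ 0.4566 -0.0623  0.1936]
side plug_grip 0.64 [327.5 181.6] [ 0.4653 -0.0573  0.1936]
scene plug_grip 0.79 [316.4 179.9] [ 0.458  -0.0685  0.1936]
```

View pics/w4.png

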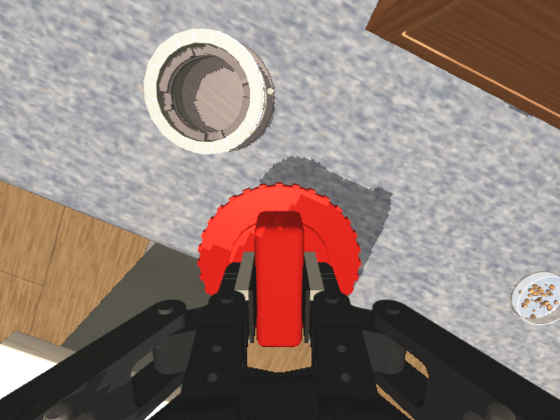

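Run:
```python
from h import *
o,im=wrist(); c=im['color']; hsv=cv2.cvtColor(c,cv2.COLOR_BGR2HSV)
print(c[90,157],c[40,205],c[145,205], c[91,272])
m=((c[...,2]>215)&(c[...,1]>210)).astype(np.uint8); m[:20]=0; m[165:]=0; m[:,:130]=0;m[:,285:]=0
m=cv2.morphologyEx(m,cv2.MORPH_OPEN,np.ones((3,3),np.uint8))
cs=cv2.findContours(m,cv2.RETR_CCOMP,cv2.CHAIN_APPROX_NONE)[0]
for k in sorted(cs,key=cv2.contourArea)[-2:]:
    P=np.array([onz(im,p[0],.075) for p in k])[:,:2].astype(np.float32)
    print('rim',len(k),cv2.fitEllipse(P),cv2.minEnclosingCircle(P))
# flange, upper half only
red=(((hsv[...,0]<12)|(hsv[...,0]>168))&(hsv[...,1]>130)).astype(np.uint8); red[:150]=0
k=max(cv2.findContours(red,cv2.RETR_EXTERNAL,cv2.CHAIN_APPROX_NONE)[0],key=cv2.contourArea)
k=np.array([p for p in k if p[0][1]<255])
for z in(.1756,.1806):
    P=np.array([onz(im,p[0],z) for p in k])[:,:2]
    A=np.c_[2*P,np.ones(len(P))]; s=np.linalg.lstsq(A,(P**2).sum(1),rcond=None)[0]
    print('flange',s[:2],np.sqrt(s[2]+s[:2]@s[:2])*2)
print(o['eef_pos'])
```

```text
[82 94 98] [235 251 252] [232 249 250] [222 239 241]
rim 278 ((0.5115551352500916, 0.020908312872052193), (0.06801316887140274, 0.06830832362174988), 83.00807189941406) ((0.5115391612052917, 0.020983975380659103), 0.03472048416733742)
rim 360 ((0.511834442615509, 0.02028033323585987), (0.08481702953577042, 0.08551027625799179), 20.651033401489258) ((0.5119704604148865, 0.020487166941165924), 0.04373427852988243)
flange [ 0.46678803 -0.05912996] 0.06486400483009447
flange [ 0.46870058 -0.05826893] 0.06275809405299317
[ 0.4597058  -0.06240244  0.25886809]
```

Run:
```python
from h import *
from scipy.optimize import least_squares
o,im=wrist(); c=im['color']; hsv=cv2.cvtColor(c,cv2.COLOR_BGR2HSV); print(im['fx'])
red=(((hsv[...,0]<12)|(hsv[...,0]>168))&(hsv[...,1]>130)).astype(np.uint8); red[:150]=0
pts=[]
for u in range(206,354,2):
    v=np.argmax(red[:,u]); 
    if 150<v<245: pts.append((u,v))
for y in range(200,245,3):
    xs=np.where(red[y])[0]; pts+= [(xs[0],y),(xs[-1],y)]
R=np.array(o['tcp_rot']); t=np.array(o['eef_pos'])
for z in(.1756,.1806):
    P=np.array([onz(im,p,z) for p in pts])[:,:2]
    for fixed in(0,1):
        f=lambda s:np.hypot(*(P-s[:2]).T)-(.039 if fixed else s[2])
        r=least_squares(f,[.46,-.06,.039],loss='soft_l1',f_scale=.001); print(z,r.x,np.abs(r.fun).mean(),'tool frame',(R.T@(np.r_[r.x[:2],z]-t))[:2])
```

```text
335.8069886762698
0.1756 [ 0.45803021 -0.06318717  0.03993891] 0.00045163902103550026 tool frame [-1.85017753e-03  2.84438107e-05]
0.1756 [ 0.45908902 -0.06272504  0.039     ] 0.0004895013028212019 tool frame [-6.95003174e-04  4.27220535e-05]
0.1806 [ 0.46022863 -0.06219388  0.03864154] 0.0004370647945606913 tool frame [5.62327027e-04 2.71873204e-05]
0.1806 [ 0.45982618 -0.06237062  0.039     ] 0.0004345839039715378 tool frame [1.22799237e-04 2.27470716e-05]
```

>>> step_arm --steps '[[[0.0522,0.083,0,0,0,0.111,-1],[0.1044,0.166,0,0,0,0.222,-1],[0.1044,0.166,-0.06,0,0,0.333,-1],[0.1044,0.166,-0.12,0,0,0.333,-1],[0.1044,0.166,-0.12,0,0,0.333,-1]]]'

```text
clock: 8.62
eef_pos: [0.5107, 0.0203, 0.1972]
tcp_rot: [[0.584, 0.812, -0.005], [0.812, -0.584, -0.0], [-0.003, -0.004, -1.0]]
contact_force: [0.2, -0.0, 0.1]
width: 0.0189
gripper_force: 59.0
```

>>> step_arm --steps '[[[0,0,0,0,0,0,-1],[0,0,0,0,0,0,-1]]]'

```text
clock: 8.88
eef_pos: [0.5126, 0.0206, 0.2001]
tcp_rot: [[0.584, 0.811, 0.002], [0.811, -0.584, 0.0], [0.001, 0.002, -1.0]]
contact_force: [0.3, 0.4, -1.5]
width: 0.0186
gripper_force: 59.0
```

```bash
cat > s.py <<'E'
from h import *
o=monitor.get_obs(); R=np.array(o['tcp_rot'])
print(round(o['clock'],2),np.round(o['eef_pos'],4),'F',np.round(o['contact_force'],1),'M',np.round(o['moment'],2),'yaw',round(float(np.degrees(np.arctan2(R[1,0],R[0,0]))),1),'q7',round(o['joint_pos'][6],1),'w',round(o['width'],4),'rel',round((o['eef_pos'][2]-.184)*1000,1))
E
python3 s.py
```

```text
8.88 [0.5126 0.0206 0.2001] F [ 0.3  0.4 -1.5] M [ 0.02 -0.07 -0.  ] yaw 54.2 q7 -57.7 w 0.0186 rel 16.1
```

>>> step_arm --steps '[[[-0.002,0,-0.015,0,0,0,-1],[-0.002,0,-0.026,0,0,0,-1],[-0.002,0,-0.032,0,0,0,-1],[-0.002,0,-0.037,0,0,0,-1],[-0.002,0,-0.041,0,0,0,-1]]]'

```text
clock: 9.5
eef_pos: [0.5109, 0.0206, 0.1782]
tcp_rot: [[0.584, 0.812, -0.0], [0.812, -0.584, 0.0], [0.0, -0.0, -1.0]]
contact_force: [-0.3, 0.6, -1.8]
width: 0.0183
gripper_force: 59.0
```

```bash
python3 s.py
```

```text
9.5 [0.5109 0.0206 0.1782] F [-0.3  0.6 -1.8] M [ 0.04  0.03 -0.04] yaw 54.3 q7 -58.8 w 0.0183 rel -5.8
```

>>> step_arm --steps '[[[0,0,-0.003,0,0,0,-1],[0,0,-0.005,0,0,0,-1],[0,0,-0.005,0,0,0,-1]]]'

```text
clock: 9.88
eef_pos: [0.5109, 0.0206, 0.1758]
tcp_rot: [[0.584, 0.812, -0.0], [0.812, -0.584, 0.0], [0.0, -0.0, -1.0]]
contact_force: [0.2, 0.0, -1.9]
width: 0.0188
gripper_force: 59.0
```

```bash
python3 s.py
```

```text
9.88 [0.5109 0.0206 0.1758] F [ 0.2  0.  -1.9] M [ 0.03 -0.01 -0.06] yaw 54.3 q7 -59.0 w 0.0188 rel -8.2
```

>>> step_arm --steps '[[[0,0,-0.003,0,0,0,-1],[0,0,-0.004,0,0,0,-1],[0,0,-0.004,0,0,0,-1]]]'

```text
clock: 10.25
eef_pos: [0.5109, 0.0206, 0.1738]
tcp_rot: [[0.584, 0.812, -0.0], [0.812, -0.584, 0.0], [-0.0, -0.0, -1.0]]
contact_force: [-0.1, 0.4, -1.8]
width: 0.0186
gripper_force: 59.0
```

```bash
python3 s.py
```

```text
10.25 [0.5109 0.0206 0.1738] F [-0.1  0.4 -1.8] M [-0.04  0.02 -0.01] yaw 54.3 q7 -59.1 w 0.0186 rel -10.2
```

>>> step_arm --steps '[[[0,0,-0.002,0,0,0,-1],[0,0,-0.003,0,0,0,-1],[0,0,-0.003,0,0,0,-1]]]'

```text
clock: 10.62
eef_pos: [0.5109, 0.0206, 0.1723]
tcp_rot: [[0.584, 0.812, -0.0], [0.812, -0.584, 0.0], [-0.0, -0.0, -1.0]]
contact_force: [-0.0, 0.2, -1.3]
width: 0.019
gripper_force: 59.0
```

>>> step_arm --steps '[[[0,0,-0.002,0,0,0,-1],[0,0,-0.002,0,0,0,-1]]]'

```text
clock: 10.88
eef_pos: [0.5108, 0.0205, 0.1713]
tcp_rot: [[0.584, 0.812, -0.0], [0.812, -0.584, 0.0], [-0.0, -0.0, -1.0]]
contact_force: [-0.1, -0.1, -2.0]
width: 0.0187
gripper_force: 59.0
```

```bash
python3 s.py
```

```text
10.88 [0.5108 0.0205 0.1713] F [-0.1 -0.1 -2. ] M [ 0.    0.03 -0.07] yaw 54.3 q7 -59.2 w 0.0187 rel -12.7
```

>>> step_arm --steps '[[[0,0,-0.002,0,0,0,-1],[0,0,-0.002,0,0,0,-1]]]'

```text
clock: 11.12
eef_pos: [0.511, 0.0206, 0.1705]
tcp_rot: [[0.584, 0.812, 0.0], [0.812, -0.584, -0.0], [0.0, 0.0, -1.0]]
contact_force: [-0.5, -1.2, -0.3]
width: 0.0191
gripper_force: 59.4
```

>>> step_arm --steps '[[[0,0,-0.002,0,0,0,-1],[0,0,-0.002,0,0,0,-1]]]'

```text
clock: 11.38
eef_pos: [0.511, 0.0206, 0.1702]
tcp_rot: [[0.584, 0.812, 0.001], [0.812, -0.584, -0.0], [0.0, 0.001, -1.0]]
contact_force: [-2.7, -0.8, 9.3]
width: 0.0186
gripper_force: 60.7
```

```bash
python3 s.py
```

```text
11.38 [0.511  0.0206 0.1702] F [-2.7 -0.8  9.3] M [-0.06  0.61  0.02] yaw 54.3 q7 -59.3 w 0.0186 rel -13.8
```

>>> step_arm --steps '[[[0,0,0.001,0,0,0.055,-1],[0,0,0.002,0,0,0.11,-1],[0,0,0.002,0,0,0.11,-1]]]'

```text
clock: 11.75
eef_pos: [0.5118, 0.0208, 0.1713]
tcp_rot: [[0.435, 0.901, 0.003], [0.901, -0.435, 0.0], [0.001, 0.002, -1.0]]
contact_force: [1.0, -0.5, 7.6]
width: 0.0186
gripper_force: 60.3
```

```bash
python3 s.py
```

```text
11.75 [0.5118 0.0208 0.1713] F [ 1.  -0.5  7.6] M [-0.02  0.03  0.08] yaw 64.2 q7 -51.5 w 0.0186 rel -12.7
```

>>> step_arm --steps '[[[0,0,0.0022,0,0,0.11,-1],[0,0,0.0044,0,0,0.22,-1],[0,0,0.0044,0,0,0.22,-1]]]'

```text
clock: 12.12
eef_pos: [0.5119, 0.0208, 0.1735]
tcp_rot: [[0.103, 0.995, 0.003], [0.995, -0.103, 0.001], [0.001, 0.003, -1.0]]
contact_force: [0.2, 0.0, 6.8]
width: 0.0187
gripper_force: 60.4
```

```bash
python3 s.py
```

```text
12.12 [0.5119 0.0208 0.1735] F [0.2 0.  6.8] M [ 0.02 -0.02  0.06] yaw 84.1 q7 -35.7 w 0.0187 rel -10.5
```

Another 15°, then smaller.

>>> step_arm --steps '[[[0,0,0.0022,0,0,0.11,-1],[0,0,0.0033,0,0,0.167,-1],[0,0,0.0033,0,0,0.167,-1]]]'

```text
clock: 12.5
eef_pos: [0.5119, 0.0208, 0.1752]
tcp_rot: [[-0.157, 0.988, 0.003], [0.988, 0.157, 0.0], [0.0, 0.003, -1.0]]
contact_force: [-0.3, 0.5, 7.0]
width: 0.019
gripper_force: 60.4
```

>>> step_arm --steps '[[[0,0,0.0011,0,0,0.055,-1],[0,0,0.0011,0,0,0.055,-1]]]'

```text
clock: 12.75
eef_pos: [0.5119, 0.0209, 0.1757]
tcp_rot: [[-0.242, 0.97, 0.003], [0.97, 0.242, 0.0], [-0.0, 0.003, -1.0]]
contact_force: [-0.5, -1.3, 7.5]
width: 0.0189
gripper_force: 60.4
```

```bash
python3 s.py
```

```text
12.75 [0.5119 0.0209 0.1757] F [-0.5 -1.3  7.5] M [-0.01  0.08  0.1 ] yaw 104.0 q7 -19.8 w 0.0189 rel -8.3
```

>>> step_arm --steps '[[[0,0,0.0009,0,0,0.045,-1],[0,0,0.0009,0,0,0.045,-1]]]'

```text
clock: 13.0
eef_pos: [0.5118, 0.0209, 0.1761]
tcp_rot: [[-0.31, 0.951, 0.003], [0.951, 0.31, 0.0], [-0.0, 0.003, -1.0]]
contact_force: [-0.4, -0.1, 7.0]
width: 0.0184
gripper_force: 60.3
```

>>> step_arm --steps '[[[0,0,0.0007,0,0,0.045,-1],[0,0,0.0007,0,0,0.045,-1]]]'

```text
clock: 13.25
eef_pos: [0.5114, 0.0206, 0.1759]
tcp_rot: [[-0.375, 0.927, 0.001], [0.927, 0.375, 0.0], [-0.0, 0.001, -1.0]]
contact_force: [0.7, 0.2, 2.6]
width: 0.0188
gripper_force: 59.7
```

```bash
python3 s.py
```

```text
13.25 [0.5114 0.0206 0.1759] F [0.7 0.2 2.6] M [-0.05 -0.23  0.15] yaw 112.0 q7 -13.4 w 0.0188 rel -8.1
```

>>> step_arm --steps '[[[0,0,0,0,0,0.045,-1],[0,0,0,0,0,0.045,-1]]]'

```text
clock: 13.5
eef_pos: [0.511, 0.0205, 0.1754]
tcp_rot: [[-0.438, 0.899, 0.0], [0.899, 0.438, 0.0], [0.0, 0.0, -1.0]]
contact_force: [1.1, 0.1, -0.4]
width: 0.0187
gripper_force: 59.2
```

```bash
python3 s.py
```

```text
13.5 [0.511  0.0205 0.1754] F [ 1.1  0.1 -0.4] M [ 0.09 -0.19  0.05] yaw 116.0 q7 -10.3 w 0.0187 rel -8.6
```

>>> step_arm --steps '[[[0.0014,0,0,0,0,0.03,-1],[0.0014,0,-0.003,0,0,0.03,-1],[0.0014,0,-0.003,0,0,0.03,-1]]]'

```text
clock: 13.88
eef_pos: [0.5114, 0.0205, 0.1738]
tcp_rot: [[-0.48, 0.877, -0.001], [0.877, 0.48, -0.0], [0.0, -0.001, -1.0]]
contact_force: [-0.5, -0.0, -0.5]
width: 0.0193
gripper_force: 59.1
```

```bash
python3 s.py
```

```text
13.88 [0.5114 0.0205 0.1738] F [-0.5 -0.  -0.5] M [-0.03 -0.03 -0.03] yaw 118.7 q7 -8.3 w 0.0193 rel -10.2
```

Dropping in freely. Continue down to about -16.

>>> step_arm --steps '[[[0,0,-0.003,0,0,0,-1],[0,0,-0.005,0,0,0,-1],[0,0,-0.006,0,0,0,-1]]]'

```text
clock: 14.25
eef_pos: [0.5116, 0.0206, 0.171]
tcp_rot: [[-0.481, 0.877, -0.0], [0.877, 0.481, -0.0], [0.0, -0.0, -1.0]]
contact_force: [0.1, -0.4, -0.9]
width: 0.0186
gripper_force: 59.1
```

>>> step_arm --steps '[[[0,0,-0.003,0,0,0,-1],[0,0,-0.004,0,0,0,-1],[0,0,-0.004,0,0,0,-1]]]'

```text
clock: 14.62
eef_pos: [0.5116, 0.0206, 0.169]
tcp_rot: [[-0.482, 0.876, -0.0], [0.876, 0.482, 0.0], [0.0, -0.0, -1.0]]
contact_force: [0.7, -0.2, -0.3]
width: 0.0187
gripper_force: 59.1
```

```bash
python3 s.py
```

```text
14.62 [0.5116 0.0206 0.169 ] F [ 0.7 -0.2 -0.3] M [ 0.03 -0.    0.01] yaw 118.8 q7 -8.6 w 0.0187 rel -15.0
```

>>> step_arm --steps '[[[0,0,-0.002,0,0,0,-1],[0,0,-0.003,0,0,0,-1],[0,0,-0.003,0,0,0,-1]]]'

```text
clock: 15.0
eef_pos: [0.5116, 0.0206, 0.1676]
tcp_rot: [[-0.482, 0.876, 0.0], [0.876, 0.482, -0.0], [-0.0, -0.0, -1.0]]
contact_force: [-0.1, -0.5, -0.8]
width: 0.0188
gripper_force: 59.3
```

>>> step_arm --steps '[[[0,0,-0.002,0,0,0,-1],[0,0,-0.002,0,0,0,-1]]]'

```text
clock: 15.25
eef_pos: [0.5116, 0.0206, 0.1673]
tcp_rot: [[-0.482, 0.876, 0.001], [0.876, 0.482, -0.001], [-0.001, 0.0, -1.0]]
contact_force: [-2.8, -0.7, 8.7]
width: 0.019
gripper_force: 60.7
```

```bash
python3 s.py
```

```text
15.25 [0.5116 0.0206 0.1673] F [-2.8 -0.7  8.7] M [-0.14  0.59  0.02] yaw 118.8 q7 -8.8 w 0.019 rel -16.7
```

>>> step_arm --steps '[[[0,0,-0.0005,0,0,-0.05,-1],[0,0,-0.0016,0,0,-0.11,-1],[0,0,-0.0016,0,0,-0.11,-1]]]'

```text
clock: 15.62
eef_pos: [0.5121, 0.0209, 0.1663]
tcp_rot: [[-0.324, 0.946, 0.002], [0.946, 0.324, 0.0], [-0.0, 0.001, -1.0]]
contact_force: [-0.5, -0.2, 5.3]
width: 0.0186
gripper_force: 59.9
```

```bash
python3 s.py
```

```text
15.62 [0.5121 0.0209 0.1663] F [-0.5 -0.2  5.3] M [ 0.06 -0.04 -0.13] yaw 108.9 q7 -16.6 w 0.0186 rel -17.7
```

>>> step_arm --steps '[[[0,0,-0.0022,0,0,-0.11,-1],[0,0,-0.0044,0,0,-0.22,-1],[0,0,-0.0044,0,0,-0.22,-1]]]'

```text
clock: 16.0
eef_pos: [0.5121, 0.0209, 0.1641]
tcp_rot: [[0.013, 1.0, 0.002], [1.0, -0.013, -0.0], [-0.0, 0.002, -1.0]]
contact_force: [1.2, 0.1, 4.6]
width: 0.0185
gripper_force: 60.1
```

```bash
python3 s.py
```

```text
16.0 [0.5121 0.0209 0.1641] F [1.2 0.1 4.6] M [ 0.03 -0.15 -0.18] yaw 89.3 q7 -32.3 w 0.0185 rel -19.9
```

>>> step_arm --steps '[[[0,0,-0.0022,0,0,-0.11,-1],[0,0,-0.0044,0,0,-0.22,-1],[0,0,-0.0044,0,0,-0.22,-1]]]'

```text
clock: 16.38
eef_pos: [0.5121, 0.0208, 0.1618]
tcp_rot: [[0.349, 0.937, 0.001], [0.937, -0.349, -0.0], [0.0, 0.001, -1.0]]
contact_force: [0.3, 0.9, 6.6]
width: 0.0189
gripper_force: 60.2
```

```bash
python3 s.py
```

```text
16.38 [0.5121 0.0208 0.1618] F [0.3 0.9 6.6] M [ 0.02 -0.09 -0.17] yaw 69.6 q7 -47.8 w 0.0189 rel -22.2
```

>>> step_arm --steps '[[[0,0,-0.0022,0,0,-0.11,-1],[0,0,-0.0033,0,0,-0.165,-1],[0,0,-0.0033,0,0,-0.165,-1]]]'

```text
clock: 16.75
eef_pos: [0.5121, 0.0208, 0.1602]
tcp_rot: [[0.577, 0.817, 0.001], [0.817, -0.577, -0.0], [0.001, 0.001, -1.0]]
contact_force: [0.7, -0.3, 6.8]
width: 0.0187
gripper_force: 60.3
```

```bash
python3 s.py
```

```text
16.75 [0.5121 0.0208 0.1602] F [ 0.7 -0.3  6.8] M [-0.01 -0.06 -0.2 ] yaw 54.8 q7 -59.3 w 0.0187 rel -23.8
```

>>> step_arm --steps '[[[0,0,-0.0011,0,0,-0.055,-1],[0,0,-0.0022,0,0,-0.11,-1],[0,0,-0.0022,0,0,-0.11,-1]]]'

```text
clock: 17.12
eef_pos: [0.5121, 0.0208, 0.1591]
tcp_rot: [[0.708, 0.706, 0.001], [0.706, -0.708, 0.0], [0.001, 0.001, -1.0]]
contact_force: [0.3, 0.7, 8.1]
width: 0.0189
gripper_force: 60.4
```

```bash
python3 s.py
```

```text
17.12 [0.5121 0.0208 0.1591] F [0.3 0.7 8.1] M [-0.01 -0.12 -0.21] yaw 44.9 q7 -67.0 w 0.0189 rel -24.9
```

>>> step_arm --steps '[[[0,0,-0.0007,0,0,-0.045,-1],[0,0,-0.0007,0,0,-0.045,-1]]]'

```text
clock: 17.38
eef_pos: [0.5121, 0.0207, 0.1586]
tcp_rot: [[0.756, 0.654, 0.001], [0.654, -0.756, 0.0], [0.001, 0.001, -1.0]]
contact_force: [0.8, -0.2, 6.6]
width: 0.0189
gripper_force: 60.2
```

```bash
python3 s.py
```

```text
17.38 [0.5121 0.0207 0.1586] F [ 0.8 -0.2  6.6] M [ 0.06 -0.14 -0.14] yaw 40.9 q7 -70.1 w 0.0189 rel -25.4
```

>>> step_arm --steps '[[[0,0,-0.0009,0,0,-0.045,-1],[0,0,-0.0009,0,0,-0.045,-1]]]'

```text
clock: 17.62
eef_pos: [0.512, 0.0207, 0.1582]
tcp_rot: [[0.801, 0.599, 0.001], [0.599, -0.801, 0.0], [0.001, 0.0, -1.0]]
contact_force: [0.5, -0.1, 7.0]
width: 0.0188
gripper_force: 60.2
```

```bash
python3 s.py
```

```text
17.62 [0.512  0.0207 0.1582] F [ 0.5 -0.1  7. ] M [ 0.03 -0.08 -0.2 ] yaw 36.8 q7 -73.2 w 0.0188 rel -25.8
```

>>> step_arm --steps '[[[0,0,-0.0005,0,0,-0.03,-1],[0,0,-0.0005,0,0,-0.03,-1]]]'

```text
clock: 17.88
eef_pos: [0.512, 0.0207, 0.158]
tcp_rot: [[0.828, 0.561, 0.001], [0.561, -0.828, 0.0], [0.001, 0.001, -1.0]]
contact_force: [-0.8, -0.1, 8.0]
width: 0.0184
gripper_force: 60.4
```

```bash
python3 s.py
```

```text
17.88 [0.512  0.0207 0.158 ] F [-0.8 -0.1  8. ] M [-0.01 -0.02 -0.2 ] yaw 34.1 q7 -75.3 w 0.0184 rel -26.0
```

>>> step_arm --steps '[[[0,0,-0.0007,0,0,-0.035,-1],[0,0,-0.0007,0,0,-0.035,-1]]]'

```text
clock: 18.12
eef_pos: [0.5121, 0.0207, 0.158]
tcp_rot: [[0.857, 0.515, 0.001], [0.515, -0.857, -0.0], [0.001, 0.001, -1.0]]
contact_force: [-0.2, -0.1, 11.1]
width: 0.0191
gripper_force: 60.8
```

```bash
python3 s.py
```

```text
18.12 [0.5121 0.0207 0.158 ] F [-0.2 -0.1 11.1] M [-0.01  0.14 -0.08] yaw 31.0 q7 -77.7 w 0.0191 rel -26.0
```

>>> step_arm --steps '[[[0,0,-0.0005,0,0,-0.03,-1],[0,0,-0.0005,0,0,-0.03,-1]]]'

```text
clock: 18.38
eef_pos: [0.5123, 0.0208, 0.158]
tcp_rot: [[0.88, 0.474, 0.002], [0.474, -0.88, -0.0], [0.002, 0.001, -1.0]]
contact_force: [-0.4, 0.7, 13.7]
width: 0.019
gripper_force: 61.2
```

```bash
python3 s.py
```

```text
18.38 [0.5123 0.0208 0.158 ] F [-0.4  0.7 13.7] M [ 0.02  0.28 -0.05] yaw 28.3 q7 -79.8 w 0.019 rel -26.0
```

>>> step_arm --steps '[[[0,0,0.002,0,0,0,-1],[0,0,0.002,0,0,0,-0.3],[0,0,0.002,0,0,0,0],[0,0,0.002,0,0,0,0],[0,0,0.002,0,0,0,0]]]'

```text
clock: 19.0
eef_pos: [0.5115, 0.0206, 0.1578]
tcp_rot: [[0.884, 0.468, -0.0], [0.468, -0.884, 0.0], [-0.0, -0.0, -1.0]]
contact_force: [-0.3, -0.2, 0.2]
width: 0.0429
gripper_force: 0.0
```

>>> step_arm --steps '[[[0,0,0.03,0,0,0,0],[0,0,0.08,0,0,0,0],[-0.04,-0.08,0.18,0,0,0,0],[-0.08,-0.16,0.2,0,0,0,0],[-0.08,-0.16,0.2,0,0,0,0]]]'

```text
clock: 19.62
eef_pos: [0.4706, -0.0629, 0.2601]
tcp_rot: [[0.887, 0.463, 0.002], [0.463, -0.887, -0.002], [0.001, 0.003, -1.0]]
contact_force: [0.3, 0.5, -0.6]
width: 0.0429
gripper_force: 0.0
```

```bash
python3 s.py
python3 - <<'E'
from h import *
o,im=wrist(); cv2.imwrite('pics/w5.png',im['color'])
for c in('side','scene'):
    i2=viewer.get_image(c); 
    for m in mark_of('plug_grip',c)[:1]: print(c,m['score'],onz(i2,m['location'],.093))
for m in mark_of('plug_grip','wrist')[:1]: print(m['score'],m['location'],onz(im,m['location'],.093))
E
```

```text
19.62 [ 0.4706 -0.0629  0.2601] F [ 0.3  0.5 -0.6] M [ 0.07 -0.05  0.03] yaw 27.6 q7 -66.4 w 0.0429 rel 76.1
side 0.62 [0.51258239 0.02171378 0.093     ]
scene 0.82 [0.50847499 0.01772037 0.093     ]
0.8 [191.8, 102.4] [0.51072517 0.02377764 0.093     ]
```

View pics/w5.png

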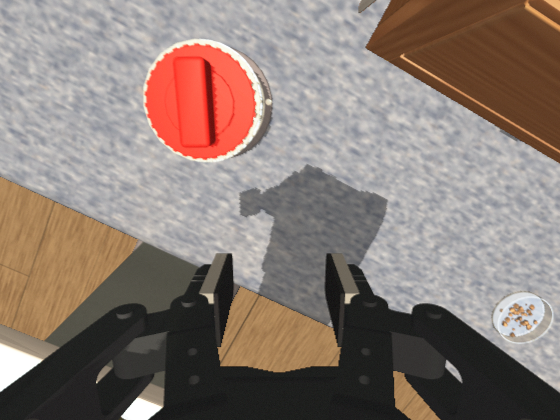

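The picture shows the plug centred on the canister at about (205,100), flange seated on the rim. The gripper is clear of it.

```bash
python3 -c "
from h import *
print(arm.job_done())"
```

```text
the job is handed in; nothing more can be done
None
```

The plug is screwed home, with its flange seated on the rim and the gripper clear, and the job is handed in; forces I read stayed under 14 N, I never went near the bystanders, and no verdict was returned.

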